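Slide the battery box home and start the charge

ROBOT

A 6-joint arm with a two-finger parallel gripper is mounted at the origin on the work surface. World frame = base frame: x ahead of the robot, y to its left, z up, the work surface at z = 0. Lengths are in m, angles in rad, forces in N, time in s.
With the tool pointing down it reaches from about 0.35 to 0.775 m from the base axis. Payload 5.5 kg.
Tool frame: the origin (TCP) lies on the centre line of the jaws, within the pads' length; the fingertips stand 17 mm ahead of it and the grasp point (between the pads) lies 2 mm behind it; z points along the fingers, y is the direction in which the jaws open and shut (so a half turn about z gives the same grasp; the last joint's range is limited). The gripper opens to 85 mm and grips with 20 to 120 N. Pads are 22 mm wide; open, the fingers measure 114 mm over their backs; the gripper's body (76 mm by 85 mm) begins 54 mm behind the grasp point. The pads swing forward as they close: fully open they stand 13 mm farther back than shut.
Start: joints at [0.971, 0.313, 0.046, 1.304, 0, 1.431], TCP at [0.255, 0.515, 0.248] pointing down, gripper open.
Joint ranges: [-2.76, 2.76], [-0.86, 1.69], [-1.03, 1.26], [-2.2, 2.34], [-1.47, 1.5], [-3.14, 3.14]. Speed limits (rad/s): [2.57, 2.57, 3.14, 3.14, 3.14, 3.14].

INTERFACE

Orientations are given as a unit quaternion [w, x, y, z].
In Python, from workcell import env gives the robot as it stands.
- The arm moves only by the tool servo_tool, never from a script. Its argument "increments" is a list of rows, each an object of numbers: "claw": the closure, from 0 (fully open) to 1 (shut); "x", "y", "z": the shift along the world's x, y, z in units of 25 mm (1.0 is 25 mm); "ax", "ay", "az": the turn, a rotation vector about the world's x, y, z in units of 8 degrees (1.0 is 8 degrees). A call has 1 to 5 rows; each row shifts and turns the commanded pose from where the row before left it; what a row does not reach is not made up. A row lasts 1/10 s, in which the tool goes at most 50 mm and 8.59 degrees, less where a joint would pass 70% of its speed; a pose out of reach is approached as far as the arm can. A call is refused whole if a number of a shift passes 1 or a number of a turn 1, either way. A call with a gripper value outside its range is refused whole. The fingers move at their own pace and stop on an object; "newtons" is the grip in N (left out, the last holds). Time passes only in rows, so rows that do not move let the fingers close. It gives the time, the measured TCP pose, the force and the opening at its end, in the units of the state.
- env.get_state(): the state, without advancing time (a new reading comes with each control period).
- env.read_camera(name): name is "scene" or "top"; returns the picture (400x640x3 uint8, red, green, blue); there is no depth.
- env.calibration(name): a dict with "K" (3x3 intrinsics, pixels), "world_to_cam" (4x4, takes a point from world to camera coordinates). Camera axes: x right, y down, z forward; pixel columns grow to the right and rows downward; lengths in m; the calibration is good to about 2 mm. A picture is of the moment at which its call begins. calibration takes no time and is no camera call.
- env.hand_in(): hands the job in, once; it reports no verdict.
The state is a dict: "clock": time; "joint_pos": joint angles; "qvel": joint speeds; "tau": joint torques, N m; "tcp_pos": TCP position; "orientation": TCP orientation; "wrist_force": force on the tool from outside, world axes, zero at the start; "ft_torque": the same for the moment, N m; "finger_gap": finger opening in m.
Only numpy, scipy, OpenCV 4.12 (cv2) and the standard library are available. Lean on these libraries where they do the work, as an engineer would, in place of code of your own. Each camera call takes 0.05 s, during which the arm holds its last target.

TASK

Slide the tall battery box along the bench with your fingertips, pushing it low near its foot so that it does not tip, straight into the charging dock until its back is flush against the dock's stop. Then press the round charging button fully down and let go; do not press it before the box is home. Do not lift the box or touch its carry handle, and leave the toggle lever and everything else on the bench where they are.

Things in the scene. Friction and masses are not known exactly. Their poses are not given: they have to be found in the camera images.
- battery_box: the tall, heavy battery box: grey upright box 85 deep (own x) x 120 wide (own y) x 165 mm high with a steel carry handle on top, on a dark steel foot 28 mm high that juts out 55 mm on the -x side, the side turned to the robot; about 0.9 to 1.6 kg. Origin: centre of the underside of the upright box, without the jutting foot. Its flat +x side is the back that goes to the stop
- foot_edge (a point): point to push: middle of the outer edge of the jutting foot, 97.5 mm from the box's origin towards its -x, 14 mm above the bench (the edge is 28 mm high and 120 mm wide). Pushed here or elsewhere within 40 mm of the bench the box slides; pushed on the upper half of its tall side it tips over
- carry_handle: steel bar handle on top of the box, 80 mm long across, its bar at 188 mm above the bench; not to be touched. Origin: that of the box
- dock: charging dock fixed to the bench: a low aluminium block (170 mm wide, 55 mm high) with a steel guide 20 mm high on either side in front of it. Origin: on the bench, where the centre of the box's underside is when the box is home. +x points into the dock: the stop face of the block is at x = +42.5 mm
- dock_mouth (a point): middle of the dock's mouth, on the bench, 58 mm in front of the dock's origin. The guides are about 164 mm apart here and narrow to 134 mm (the box is 120 mm wide) 25 mm in front of the origin, then run straight to the block. The dock has no floor: the box slides on the bench all the way
- start_button (a joint): travel of the charging button, 0 up, 0.006 m fully down; a spring of 5 N at full travel brings it back
- start_button_top (a point): centre of the top of the charging button: round black push button of 32 mm diameter on a small grey housing on a dark steel post (90 x 90 x 45 mm), on one side of the battery box or the other; pressed straight down
- lamp_lever (a joint): angle of the small toggle lever on the other, similar post; to be left alone (0 as it stands, grows as it swings to +x). The lever is about 60 mm long
- screw_jar: bystander: closed glass jar of 40 mm diameter, 60 mm high, standing to the left of the battery box; origin at the centre of its underside
- screwdriver: bystander: screwdriver 170 mm long, lying to the right of the battery box; origin near its middle, on the bench
- oil_bottle: bystander: white oil bottle 52 mm across, 150 mm high, left of the dock; origin at the centre of its underside
- vee_block: bystander: steel vee block 60 x 50 x 41 mm, right of the dock; origin at the centre of its underside
- mug: bystander: white mug 76 mm across, 90 mm high, far to the left; origin at the centre of its underside
- turned_bush: bystander: stepped brass bush 60 mm across, 50 mm high, far to the right; origin at the centre of its underside
Not all that is in view belongs to the job. What is shaped like the battery_box but pink or yellow is not meant. Leave any turquoise look-alike of the part that bears start_button alone.

How it is judged:
By the outcome, as a careful person would: the job done as asked, in the order asked, and still so for the second after the job is handed in, with the robot touching nothing.
It also fails if it takes over 64 s, if anything falls off the work surface, if the arm or the gripper's body presses on something with over 40 N, if the wrist force passes 120 N, or if a joint passes its speed limit or range.

## Working session

There is one attempt and no reset: what is moved stays moved. The work goes in short steps, Python scripts to look and compute and a tool call to move; the robot and the scene stay as the last step left them, time stands still between calls to the robot, and variables do not carry over. Pictures are saved under pics/ and viewed, and the job is handed in when it is done.

Besides the shell and the picture viewer there is one more tool, called after "Call:" as a command line: name --argument value ..., lists and objects as JSON in quotes. servo_tool: Moves the arm, as the interface text tells. Its arguments: {"type":"object","properties":{"increments":{"type":"array"},"newtons":{"type":"number"}},"required":["increments"]}

```bash
mkdir -p pics; ls
python3 - <<'E'
from workcell import env
import cv2, numpy as np
for n in ("scene","top"):
    im=env.read_camera(n); cv2.imwrite(f"pics/{n}0.png",im[:,:,::-1])
    c=env.calibration(n); print(n,np.round(c["K"],1).tolist(),np.round(c["world_to_cam"],4).tolist())
s=env.get_state(); print(s)
E
```

```text
pics
scene [[423.9, 0.0, 319.7], [0.0, 423.9, 202.9], [0.0, 0.0, 1.0]] [[0.0742, 0.9971, -0.0144, -0.0497], [0.8168, -0.0691, -0.5728, -0.3509], [-0.5722, 0.0308, -0.8196, 1.6201], [0.0, 0.0, 0.0, 1.0]]
top [[500.3, 0.0, 319.4], [0.0, 500.3, 197.5], [0.0, 0.0, 1.0]] [[0.0228, -0.9994, 0.0249, -0.0196], [-0.9874, -0.0264, -0.156, 0.5309], [0.1566, -0.021, -0.9874, 1.5712], [0.0, 0.0, 0.0, 1.0]]
{'clock': 0.1, 'joint_pos': array([ 9.71409765e-01,  3.13906603e-01,  4.51339733e-02,  1.30361660e+00,
       -3.44877940e-05,  1.43119789e+00]), 'qvel': array([-0.00034944, -0.00232244,  0.00154119, -0.00154697, -0.00109448,
       -0.00053815]), 'tau': array([ 2.70376098e-03, -4.81725633e+01,  2.99243295e+01,  1.27197939e-02,
       -1.14643494e-04, -1.45754427e-05]), 'tcp_pos': array([0.2549404 , 0.51492875, 0.24752559]), 'orientation': array([-2.71552397e-04,  2.27874288e-01,  9.73690235e-01, -7.48927701e-04]), 'wrist_force': array([-0.51268891,  0.21560966,  0.330342  ]), 'ft_torque': array([-0.04701404, -0.05813452,  0.07137551]), 'finger_gap': 0.08542475565923481}
```

View pics/scene0.png

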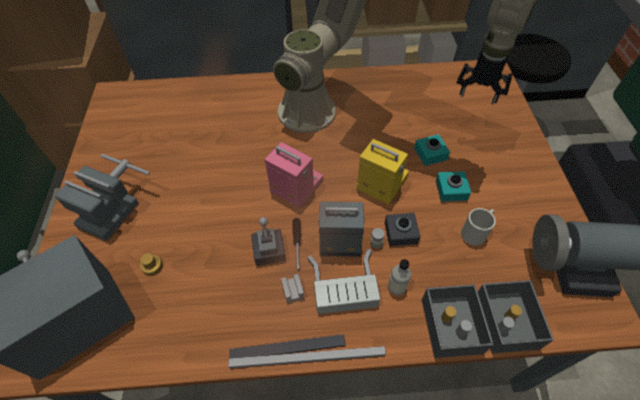

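View pics/top0.png

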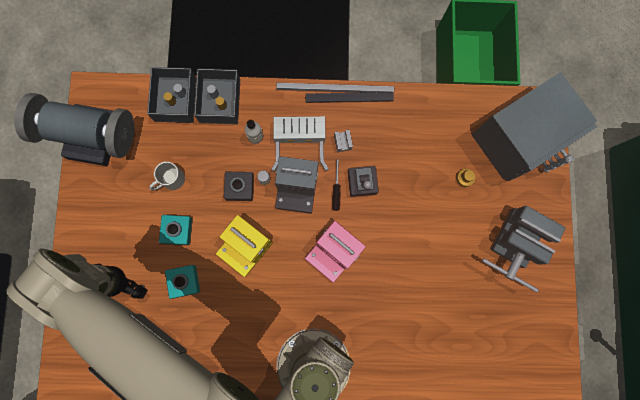

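Run:
```python
import cv2
a=cv2.imread("pics/scene0.png"); b=cv2.imread("pics/top0.png")
cv2.imwrite("pics/s1.png",cv2.resize(a[120:320,240:480],None,fx=3.3,fy=3,interpolation=cv2.INTER_CUBIC)[:, :800])
cv2.imwrite("pics/t1.png",cv2.resize(b[100:300,200:400],None,fx=3,fy=3,interpolation=cv2.INTER_CUBIC))
```

```text
(no output)
```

View pics/s1.png

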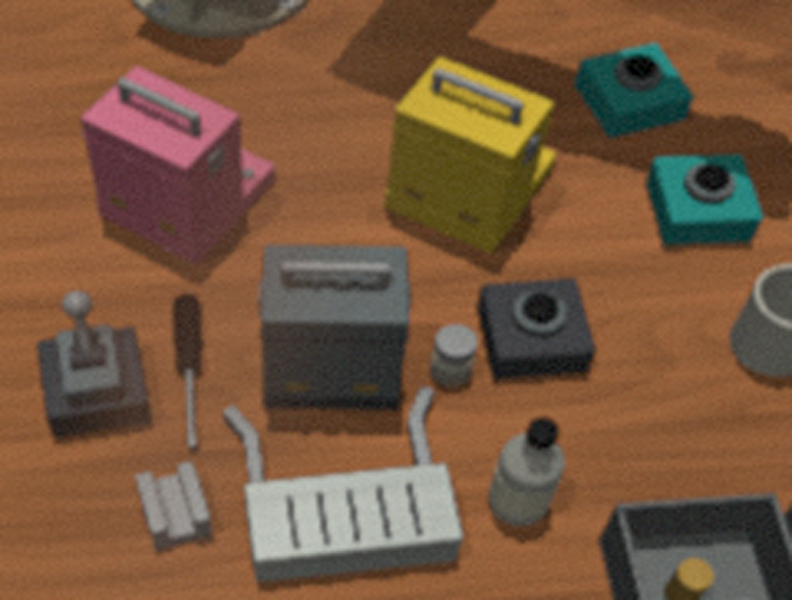

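View pics/t1.png

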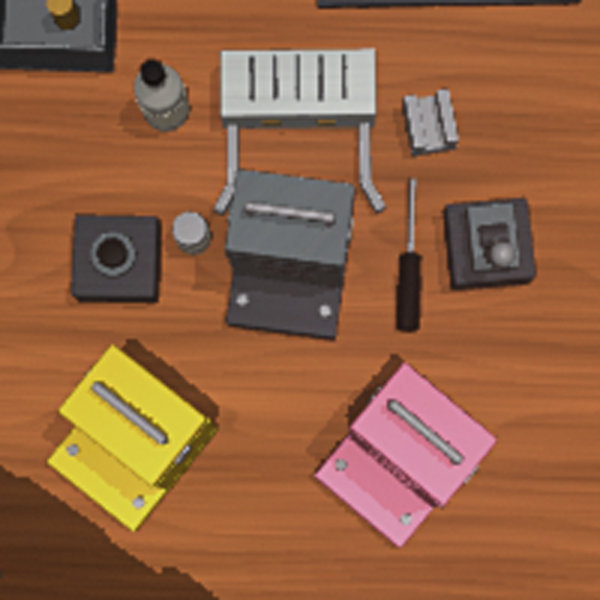

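```bash
cat > h.py <<'E'
import numpy as np
from workcell import env
def ray(n,u,v,z):
    c=env.calibration(n);K=np.array(c["K"]);T=np.array(c["world_to_cam"]);R=T[:3,:3];t=T[:3,3]
    o=-R.T@t; d=R.T@np.linalg.inv(K)@[u,v,1]
    return o+d*(z-o[2])/d[2]
def proj(n,p):
    c=env.calibration(n);K=np.array(c["K"]);T=np.array(c["world_to_cam"])
    q=K@(T[:3,:3]@np.array(p)+T[:3,3]); return q[:2]/q[2]
def t1(x,y,z): return ray("top",200+x/3,100+y/3,z)
def s1(x,y,z): return ray("scene",240+x/3.3,120+y/3,z)
E
python3 - <<'E'
from h import *
def pr(l,ps): print(l); [print("  ",np.round(p,4)) for p in ps]
pr("boxtop t",[t1(x,y,.165) for x,y in [(240,170),(355,182),(345,267),(226,250)]])
pr("boxtop s",[s1(x,y,.165) for x,y in [(262,325),(410,322),(408,248),(263,247)]])
pr("foot edge t",[t1(x,y,.028) for x,y in [(228,325),(335,338)]])
pr("box back bottom s",[s1(x,y,0) for x,y in [(265,405),(402,405)]])
pr("dock top t",[t1(x,y,.055) for x,y in [(221,51),(375,48),(376,114),(222,121)]])
pr("dock top s",[s1(x,y,.055) for x,y in [(247,486),(446,466),(461,545),(256,563)]])
pr("guides t tips",[t1(x,y,.02) for x,y in [(220,208),(379,206),(231,185),(364,180)]])
pr("guides s",[s1(x,y,.02) for x,y in [(232,408),(424,392),(255,440),(416,430)]])
pr("button t",[t1(113,253,z) for z in (.06,.07,.08)])
pr("button s",[s1(541,308,z) for z in (.06,.07,.08)])
pr("post top",[t1(x,y,.045) for x,y in [(76,214),(160,216),(158,299),(73,297)]])
pr("jar t",[t1(192,228,.06)]); pr("jar s",[s1(455,338,.06)])
pr("yellow foot/top",[t1(112,346,.165),t1(211,424,.165),t1(217,424,.165),t1(160,487,.165)])
pr("pink top",[t1(405,362,.165),t1(350,435,.165),t1(315,475,.028)])
E
```

```text
boxtop t
   [0.6329 0.1176 0.165 ]
   [0.6239 0.0021 0.165 ]
   [0.537 0.01  0.165]
   [0.551  0.1287 0.165 ]
boxtop s
   [0.6285 0.0047 0.165 ]
   [0.6353 0.1236 0.165 ]
   [0.5559 0.1327 0.165 ]
   [0.5445 0.0118 0.165 ]
foot edge t
   [0.4943 0.1329 0.028 ]
   [0.4831 0.0173 0.028 ]
box back bottom s
   [0.6206 0.0056 0.    ]
   [0.6307 0.1289 0.    ]
dock top t
   [0.7919 0.1497 0.055 ]
   [ 0.8005 -0.0182  0.055 ]
   [ 0.726  -0.0209  0.055 ]
   [0.7132 0.1458 0.055 ]
dock top s
   [ 0.731  -0.0169  0.055 ]
   [0.7247 0.1496 0.055 ]
   [0.8009 0.1503 0.055 ]
   [ 0.8043 -0.0147  0.055 ]
guides t tips
   [0.6245 0.1469 0.02  ]
   [ 0.6316 -0.0275  0.02  ]
   [0.6506 0.1358 0.02  ]
   [ 0.6605 -0.0103  0.02  ]
guides s
   [ 0.6321 -0.0244  0.02  ]
   [0.6285 0.1476 0.02  ]
   [ 0.6681 -0.0065  0.02  ]
   [0.669  0.1348 0.02  ]
button t
   [0.5639 0.2556 0.06  ]
   [0.5621 0.2541 0.07  ]
   [0.5603 0.2527 0.08  ]
button s
   [0.5654 0.2589 0.06  ]
   [0.5715 0.2563 0.07  ]
   [0.5776 0.2536 0.08  ]
post top
   [0.6082 0.2995 0.045 ]
   [0.6085 0.2093 0.045 ]
   [0.518  0.2075 0.045 ]
   [0.5178 0.2979 0.045 ]
jar t
   [0.5933 0.173  0.06  ]
jar s
   [0.5931 0.1769 0.06  ]
yellow foot/top
   [0.4521 0.2369 0.165 ]
   [0.378 0.137 0.165]
   [0.3782 0.1311 0.165 ]
   [0.3159 0.1839 0.165 ]
pink top
   [ 0.4437 -0.0514  0.165 ]
   [0.3706 0.0011 0.165 ]
   [0.3359 0.0348 0.028 ]
```

Call:
servo_tool --increments '[{"x":0.4,"y":-0.9,"z":0.3,"claw":0.2},{"x":0.5,"y":-1,"z":0.3,"az":0.5,"claw":0.2},{"x":0.5,"y":-1,"z":0.3,"az":0.5,"claw":0.2},{"x":0.5,"y":-1,"z":0.3,"az":0.5,"claw":0.2},{"x":0.5,"y":-1,"az":0.5,"claw":0.2}]'

```text
schema error: expected keys claw, x, y, z, ax, ay, az
```

Call:
servo_tool --increments '[{"x":0.5,"y":-1,"az":0.5,"claw":0.2},{"x":0.5,"y":-1,"az":0.18,"claw":0.2},{"x":0.5,"y":-1,"claw":0.2},{"x":0.5,"y":-1,"claw":0.2},{"x":0.5,"y":-1,"claw":0.2}]'

```text
schema error: expected keys claw, x, y, z, ax, ay, az
```

Call:
servo_tool --increments '[{"x":0.5,"y":-1,"claw":0.2},{"x":0.5,"y":-1,"claw":0.2},{"x":0.5,"y":-1,"claw":0.2},{"x":0.5,"y":-1,"claw":0.2},{"x":0.5,"y":-1,"claw":0.2}]'

```text
schema error: expected keys claw, x, y, z, ax, ay, az
```

Call:
servo_tool --increments '[{"x":0.5,"y":-0.8,"claw":0.2},{"x":0.3,"y":-0.8,"claw":0.2},{"claw":0.2},{"claw":0.2},{"claw":0.2}]'

```text
schema error: expected keys claw, x, y, z, ax, ay, az
```

Run:
```python
from workcell import env
import cv2, numpy as np
for n in ("scene","top"):
    im=env.read_camera(n); cv2.imwrite(f"pics/{n}2.png",im[:,:,::-1])
s=env.get_state()
for k in ("clock","tcp_pos","orientation","wrist_force","finger_gap"): print(k,np.round(s[k],4))
```

```text
clock 0.2
tcp_pos [0.255  0.5151 0.2478]
orientation [-2.000e-04  2.279e-01  9.737e-01 -5.000e-04]
wrist_force [ 0.5068 -0.3393  0.8788]
finger_gap 0.0854
```

View pics/scene2.png

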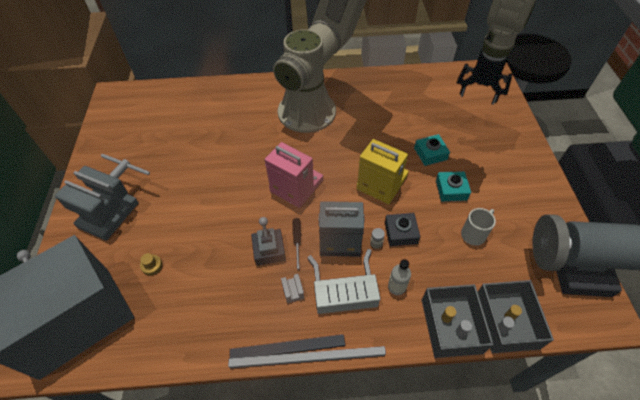

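View pics/top2.png

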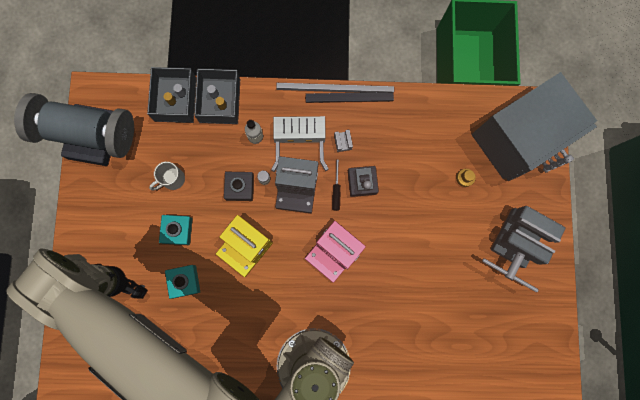

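The calls were refused because every row needs all seven keys, so nothing moved. I'll send them again in full.

Call:
servo_tool --increments '[{"x":0.4,"y":-0.9,"z":0.3,"ax":0,"ay":0,"az":0,"claw":0.2},{"x":0.5,"y":-1,"z":0.3,"ax":0,"ay":0,"az":0.5,"claw":0.2},{"x":0.5,"y":-1,"z":0.3,"ax":0,"ay":0,"az":0.5,"claw":0.2},{"x":0.5,"y":-1,"z":0.3,"ax":0,"ay":0,"az":0.5,"claw":0.2},{"x":0.5,"y":-1,"z":0,"ax":0,"ay":0,"az":0.5,"claw":0.2}]'

```text
clock: 0.7
tcp_pos: [0.3158, 0.3921, 0.2792]
orientation: [0.001, 0.089, 0.996, 0.001]
wrist_force: [0.3, 0.7, -0.0]
finger_gap: 0.0684
```

Call:
servo_tool --increments '[{"x":0.5,"y":-1,"z":0,"ax":0,"ay":0,"az":0.5,"claw":0.2},{"x":0.5,"y":-1,"z":0,"ax":0,"ay":0,"az":0.15,"claw":0.2},{"x":0.5,"y":-1,"z":0,"ax":0,"ay":0,"az":0,"claw":0.2},{"x":0.5,"y":-1,"z":0,"ax":0,"ay":0,"az":0,"claw":0.2},{"x":0.5,"y":-1,"z":0,"ax":0,"ay":0,"az":0,"claw":0.2}]'

```text
clock: 1.2
tcp_pos: [0.3779, 0.2667, 0.2782]
orientation: [-0.0, 0.045, 0.999, 0.0]
wrist_force: [0.6, -0.6, -0.8]
finger_gap: 0.0682
```

Call:
servo_tool --increments '[{"x":0.5,"y":-1,"z":0,"ax":0,"ay":0,"az":0,"claw":0.2},{"x":0.5,"y":-1,"z":0,"ax":0,"ay":0,"az":0,"claw":0.2},{"x":0.5,"y":-1,"z":0,"ax":0,"ay":0,"az":0,"claw":0.2},{"x":0.5,"y":-1,"z":0,"ax":0,"ay":0,"az":0,"claw":0.2},{"x":0.5,"y":-1,"z":0,"ax":0,"ay":0,"az":0,"claw":0.2}]'

```text
clock: 1.7
tcp_pos: [0.4405, 0.1417, 0.2783]
orientation: [-0.0, 0.045, 0.999, 0.0]
wrist_force: [0.2, 0.8, 0.1]
finger_gap: 0.0682
```

Call:
servo_tool --increments '[{"x":0.4,"y":-0.9,"z":0,"ax":0,"ay":0,"az":0,"claw":0.2},{"x":0.4,"y":-0.9,"z":-0.4,"ax":0,"ay":0,"az":0,"claw":0.2},{"x":0,"y":-0.7,"z":-0.8,"ax":0,"ay":0,"az":0,"claw":0.2},{"x":0,"y":0,"z":-0.9,"ax":0,"ay":0,"az":0,"claw":0.2},{"x":0,"y":0,"z":-0.9,"ax":0,"ay":0,"az":0,"claw":0.2}]'

```text
clock: 2.2
tcp_pos: [0.4603, 0.0796, 0.2026]
orientation: [0.0, 0.046, 0.999, 0.0]
wrist_force: [1.1, 0.7, 0.3]
finger_gap: 0.068
```

```bash
cat > look.py <<'E'
import sys,cv2,numpy as np
from workcell import env
t=sys.argv[1]
a=env.read_camera("scene")[:,:,::-1]; b=env.read_camera("top")[:,:,::-1]
c=np.hstack([cv2.resize(a[120:320,250:450],None,fx=2,fy=2.9,interpolation=2)[:,:], cv2.resize(b[100:300,200:400],None,fx=2,fy=2.9,interpolation=2)])
c=np.hstack([cv2.resize(a[120:320,250:450],(400,400),interpolation=2), cv2.resize(b[100:300,200:400],(400,400),interpolation=2)])
cv2.imwrite(f"pics/L{t}.png",c); cv2.imwrite(f"pics/fs{t}.png",a); cv2.imwrite(f"pics/ft{t}.png",b)
s=env.get_state()
for k in ("clock","tcp_pos","orientation","wrist_force","finger_gap"): print(k,np.round(s[k],4))
E
python3 look.py 3
```

```text
clock 2.3
tcp_pos [0.458  0.08   0.2005]
orientation [-2.90e-03  4.52e-02  9.99e-01 -1.00e-04]
wrist_force [ 0.2195  0.9284 -0.387 ]
finger_gap 0.0682
```

View pics/L3.png

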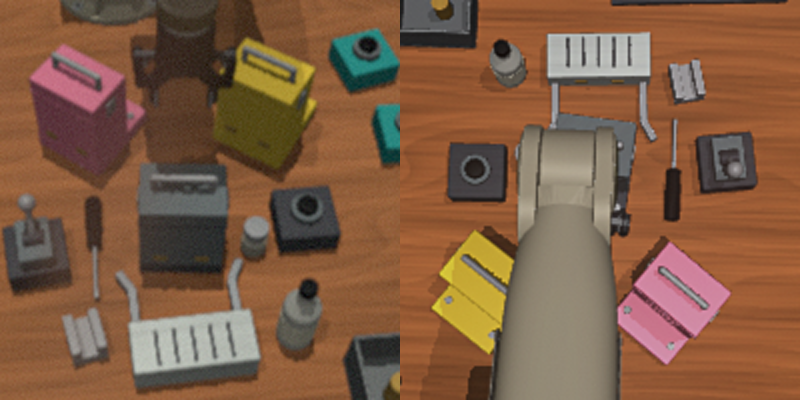

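View pics/fs3.png

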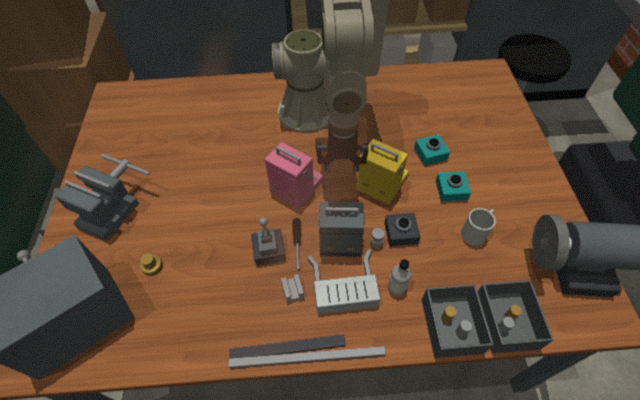

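Run:
```python
from h import *
print(env.get_state()["joint_pos"])
for p in [(.458,.08,.2),(.458,.08,.26),(.458,.08,.35)]: print(proj("scene",p),proj("top",p))
```

```text
[-2.77821383e-05  1.27732824e-01 -3.10108986e-01  1.13883031e+00
  1.01762311e-04  9.04167463e-02]
[341.33193127 168.53866036] [290.29011498 213.22913612]
[341.94221155 154.37068276] [289.58292521 210.5183816 ]
[342.96244716 130.68537679] [288.40087155 205.98740918]
```

Call:
servo_tool --increments '[{"x":0,"y":0,"z":-0.9,"ax":0,"ay":0,"az":0,"claw":0.2},{"x":0,"y":0,"z":-0.9,"ax":0,"ay":0,"az":0,"claw":0.2},{"x":0,"y":0,"z":-0.9,"ax":0,"ay":0,"az":0,"claw":0.2},{"x":0,"y":0,"z":-0.9,"ax":0,"ay":0,"az":0,"claw":0.2},{"x":0,"y":0,"z":0,"ax":0,"ay":0,"az":0,"claw":0.2}]'

```text
clock: 2.8
tcp_pos: [0.4585, 0.0805, 0.1118]
orientation: [-0.002, 0.045, 0.999, -0.0]
wrist_force: [-0.5, 0.2, 0.1]
finger_gap: 0.0683
```

```bash
python3 look.py 4
```

```text
clock 2.9
tcp_pos [0.4605 0.0804 0.1143]
orientation [1.00e-04 4.47e-02 9.99e-01 0.00e+00]
wrist_force [-0.1581 -0.1217 -0.2751]
finger_gap 0.0686
```

View pics/L4.png

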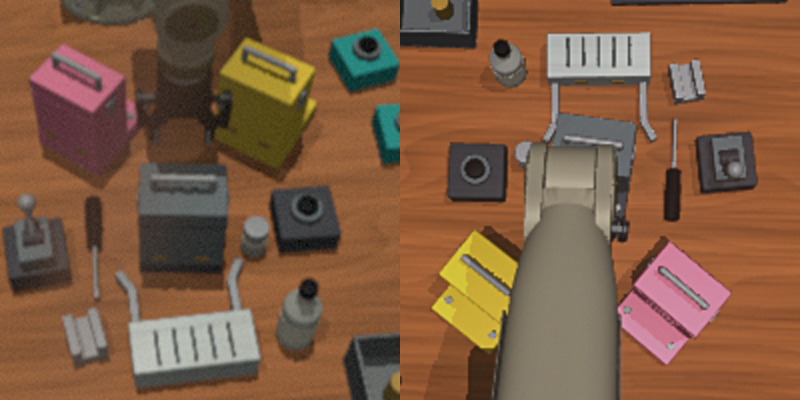

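Run:
```python
from h import *
for z in (.09,.1,.11): print(z,proj("scene",(.4605,.118,z)),proj("scene",(.4605,.043,z)))
import cv2
a=cv2.imread("pics/fs4.png"); cv2.imwrite("pics/z4.png",cv2.resize(a[140:240,300:400],(600,600),interpolation=2))
```

```text
0.09 [352.88490186 191.50656936] [328.25825523 193.1961283 ]
0.1 [353.05027237 189.53424245] [328.26574889 191.2310861 ]
0.11 [353.21777705 187.53646174] [328.27333943 189.24063795]
```

View pics/z4.png

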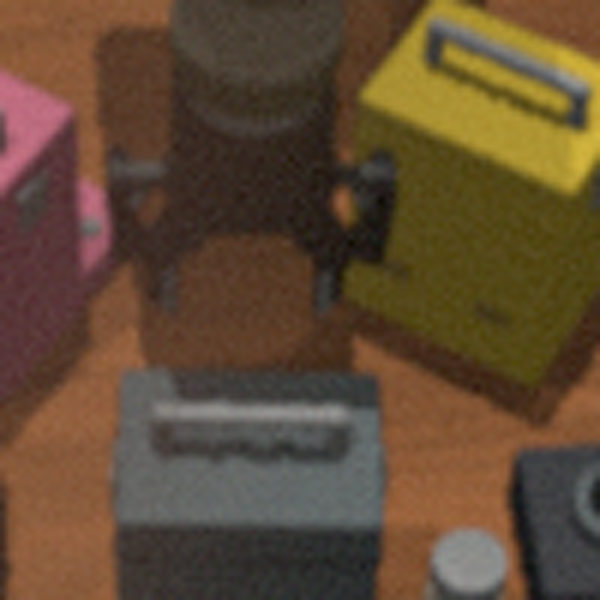

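Call:
servo_tool --increments '[{"x":0,"y":-0.1,"z":-0.9,"ax":0,"ay":0,"az":0,"claw":0.2},{"x":0,"y":0,"z":-0.9,"ax":0,"ay":0,"az":0,"claw":0.2},{"x":0,"y":0,"z":-0.9,"ax":0,"ay":0,"az":0,"claw":0.2},{"x":0,"y":0,"z":-0.8,"ax":0,"ay":0,"az":0,"claw":0.2},{"x":0,"y":0,"z":0,"ax":0,"ay":0,"az":0,"claw":0.2}]'

```text
clock: 3.4
tcp_pos: [0.4597, 0.0779, 0.0254]
orientation: [-0.001, 0.045, 0.999, 0.0]
wrist_force: [-1.0, 0.0, -0.5]
finger_gap: 0.0681
```

```bash
python3 look.py 5
```

```text
clock 3.5
tcp_pos [0.4612 0.0779 0.0272]
orientation [7.00e-04 4.48e-02 9.99e-01 1.00e-04]
wrist_force [ 0.2797  0.3728 -1.0022]
finger_gap 0.0685
```

View pics/L5.png

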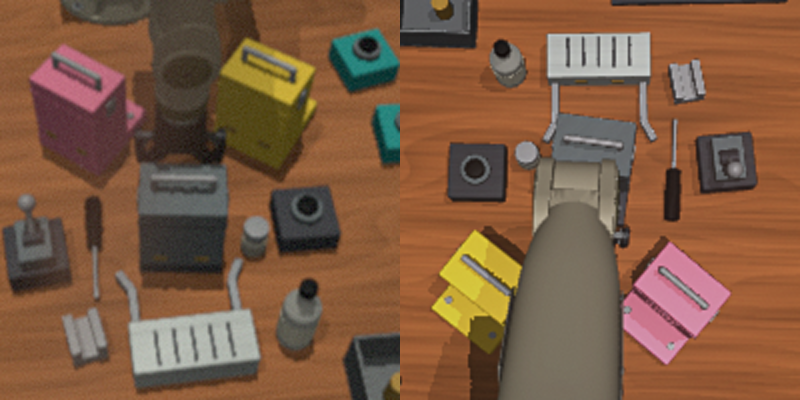

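Call:
servo_tool --increments '[{"x":0.25,"y":-0.02,"z":0,"ax":0,"ay":0,"az":0,"claw":0.2},{"x":0.2,"y":-0.02,"z":0,"ax":0,"ay":0,"az":0,"claw":0.2},{"x":0.15,"y":-0.01,"z":0,"ax":0,"ay":0,"az":0,"claw":0.2},{"x":0.1,"y":-0.01,"z":0,"ax":0,"ay":0,"az":0,"claw":0.2},{"x":0.1,"y":-0.01,"z":0,"ax":0,"ay":0,"az":0,"claw":0.2}]'

```text
clock: 4.0
tcp_pos: [0.4775, 0.076, 0.0255]
orientation: [-0.003, 0.045, 0.999, -0.0]
wrist_force: [-10.0, 0.4, 7.2]
finger_gap: 0.0685
```

Call:
servo_tool --increments '[{"x":0.12,"y":-0.02,"z":0.05,"ax":0,"ay":0,"az":0.02,"claw":0.2},{"x":0.12,"y":-0.02,"z":0.05,"ax":0,"ay":0,"az":0.03,"claw":0.2},{"x":0.12,"y":-0.02,"z":0,"ax":0,"ay":0,"az":0.03,"claw":0.2},{"x":0.12,"y":-0.02,"z":0,"ax":0,"ay":0,"az":0.03,"claw":0.2},{"x":0.12,"y":-0.02,"z":0,"ax":0,"ay":0,"az":0.03,"claw":0.2}]'

```text
clock: 4.5
tcp_pos: [0.4903, 0.0735, 0.0263]
orientation: [-0.005, 0.035, 0.999, -0.0]
wrist_force: [-6.1, -0.6, -3.2]
finger_gap: 0.0681
```

```bash
python3 look.py 6
```

```text
clock 4.6
tcp_pos [0.4911 0.0735 0.0264]
orientation [-4.300e-03  3.510e-02  9.994e-01 -2.000e-04]
wrist_force [-6.1109 -1.1456 -3.9615]
finger_gap 0.0682
```

View pics/L6.png

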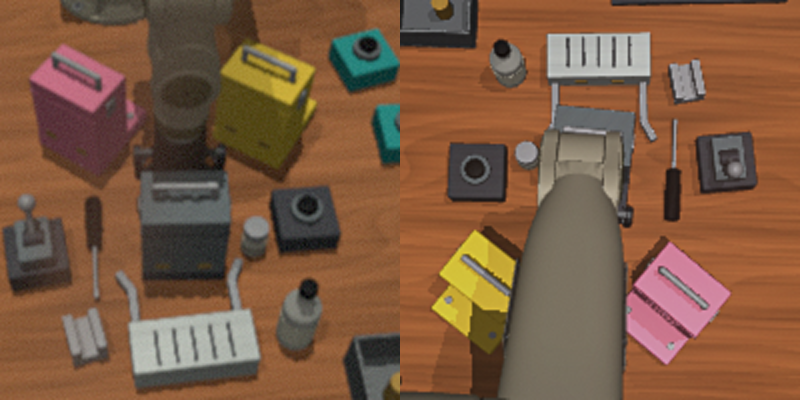

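Call:
servo_tool --increments '[{"x":0.13,"y":-0.025,"z":0,"ax":0,"ay":0,"az":0.04,"claw":0.2},{"x":0.13,"y":-0.025,"z":0,"ax":0,"ay":0,"az":0.04,"claw":0.2},{"x":0.13,"y":-0.025,"z":0,"ax":0,"ay":0,"az":0.04,"claw":0.2},{"x":0.13,"y":-0.025,"z":0,"ax":0,"ay":0,"az":0.04,"claw":0.2},{"x":0.13,"y":-0.025,"z":0,"ax":0,"ay":0,"az":0.04,"claw":0.2}]'

```text
clock: 5.1
tcp_pos: [0.5064, 0.0705, 0.0261]
orientation: [-0.005, 0.021, 1.0, -0.0]
wrist_force: [-7.6, -0.0, -4.0]
finger_gap: 0.0682
```

Call:
servo_tool --increments '[{"x":0.13,"y":-0.025,"z":0,"ax":0,"ay":0,"az":0.04,"claw":0.2},{"x":0.13,"y":-0.025,"z":0,"ax":0,"ay":0,"az":0.04,"claw":0.2},{"x":0.13,"y":-0.025,"z":0,"ax":0,"ay":0,"az":0.04,"claw":0.2},{"x":0.13,"y":-0.025,"z":0,"ax":0,"ay":0,"az":0.04,"claw":0.2},{"x":0.13,"y":-0.025,"z":0,"ax":0,"ay":0,"az":0.04,"claw":0.2}]'

```text
clock: 5.6
tcp_pos: [0.5227, 0.0673, 0.026]
orientation: [-0.005, 0.007, 1.0, -0.0]
wrist_force: [-7.7, -1.4, -4.4]
finger_gap: 0.0683
```

```bash
python3 look.py 7
```

```text
clock 5.7
tcp_pos [0.5235 0.0673 0.0262]
orientation [-0.0044  0.0071  1.     -0.    ]
wrist_force [-5.8964 -0.3744 -4.325 ]
finger_gap 0.0682
```

View pics/L7.png

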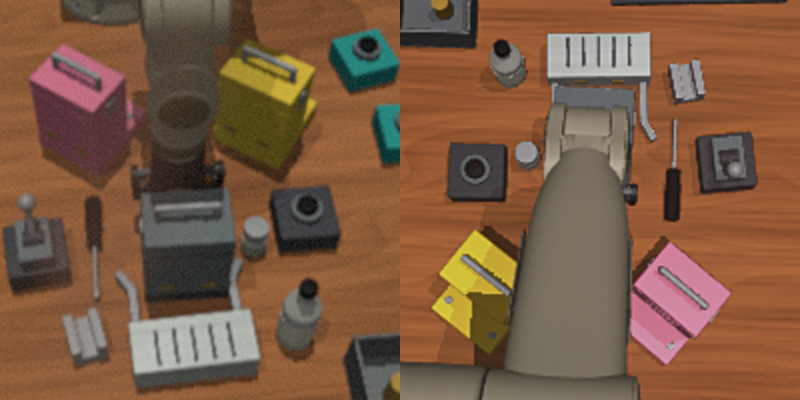

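Run:
```python
import cv2
a=cv2.imread("pics/fs7.png"); b=cv2.imread("pics/ft7.png")
cv2.imwrite("pics/z7.png",cv2.resize(a[200:300,290:410],(720,600),interpolation=2))
cv2.imwrite("pics/y7.png",cv2.resize(b[105:205,250:350],(600,600),interpolation=2))
```

```text
(no output)
```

View pics/z7.png

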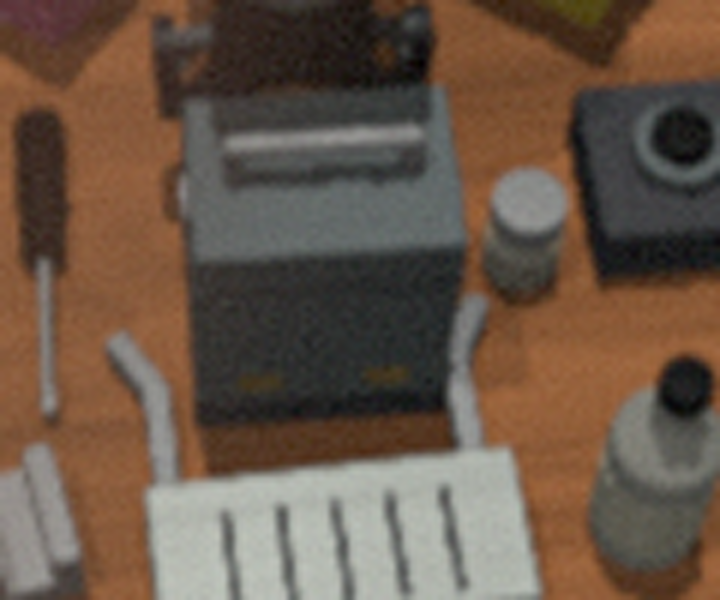

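View pics/y7.png

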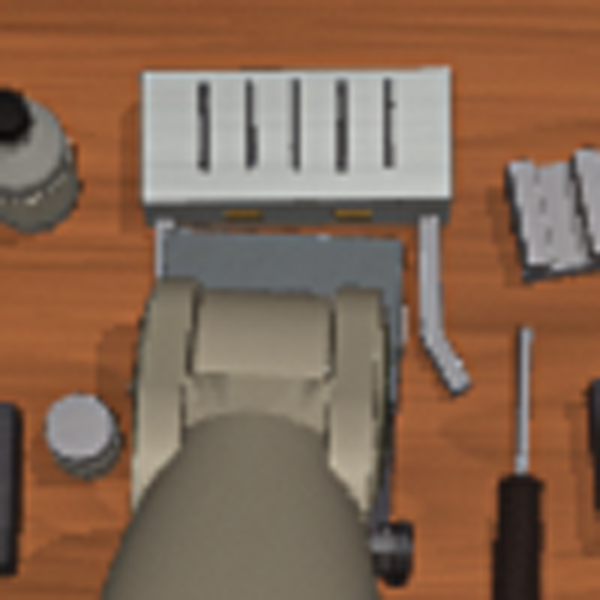

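Run:
```python
from h import *
z=lambda x,y,h:np.round(ray("scene",290+x/6,200+y/6,h),4)
print("back bottom",z(200,423,0),z(443,407,0))
print("top back",z(195,258,.165),z(462,243,.165), "front",z(186,98,.165),z(447,85,.165))
print("guide straight inner R",z(163,392,.02),z(178,475,.02),"bench",z(178,478,0))
print("guide L",z(447,375,.02),z(456,440,.02),z(458,447,.02))
print("block front top",z(148,490,.055),z(515,450,.055))
y=lambda x,y,h:np.round(ray("top",250+x/6,105+y/6,h),4)
print("top: box back",y(165,228,.165),y(403,240,.165)," block",y(145,203,.055),y(450,200,.055),"base",y(147,220,0),y(450,218,0))
print("guide R inner",y(420,218,.02),y(424,340,.02),"L inner",y(170,222,.02))
```

```text
back bottom [0.6719 0.0106 0.    ] [0.673  0.1292 0.    ]
top back [0.6736 0.0095 0.165 ] [0.6757 0.1254 0.165 ] front [0.5909 0.0119 0.165 ] [0.5938 0.1299 0.165 ]
guide straight inner R [ 0.6639 -0.0065  0.02  ] [ 0.7076 -0.0025  0.02  ] bench [ 0.6999 -0.0022  0.    ]
guide L [0.666  0.1307 0.02  ] [0.7003 0.1303 0.02  ] [0.704  0.1308 0.02  ]
block front top [ 0.73   -0.0174  0.055 ] [0.7238 0.1517 0.055 ]
top: box back [0.675  0.1267 0.165 ] [0.6723 0.0067 0.165 ]  block [0.7183 0.1454 0.055 ] [ 0.7249 -0.0198  0.055 ] base [0.7238 0.148  0.    ] [ 0.73   -0.0217  0.    ]
guide R inner [ 0.724  -0.0045  0.02  ] [ 0.6548 -0.0082  0.02  ] L inner [0.7176 0.1338 0.02  ]
```

Call:
servo_tool --increments '[{"x":0.12,"y":-0.04,"z":0,"ax":0,"ay":0,"az":0.02,"claw":0.2},{"x":0.12,"y":-0.04,"z":0,"ax":0,"ay":0,"az":0.02,"claw":0.2},{"x":0.12,"y":-0.04,"z":0,"ax":0,"ay":0,"az":0.02,"claw":0.2},{"x":0.12,"y":-0.04,"z":0,"ax":0,"ay":0,"az":0.03,"claw":0.2},{"x":0.12,"y":-0.04,"z":0,"ax":0,"ay":0,"az":0.03,"claw":0.2}]'

```text
clock: 6.2
tcp_pos: [0.5377, 0.0627, 0.026]
orientation: [-0.005, -0.002, 1.0, 0.0]
wrist_force: [-6.8, 0.6, -3.7]
finger_gap: 0.0686
```

```bash
python3 look.py 8
python3 - <<'E'
import cv2
a=cv2.imread("pics/fs8.png")
cv2.imwrite("pics/z8.png",cv2.resize(a[200:300,290:410],(720,600),interpolation=2))
E
```

```text
clock 6.3
tcp_pos [0.5385 0.0626 0.0261]
orientation [-4.4e-03 -1.5e-03  1.0e+00  3.0e-04]
wrist_force [-5.7421 -0.3534 -4.2696]
finger_gap 0.0683
```

View pics/z8.png

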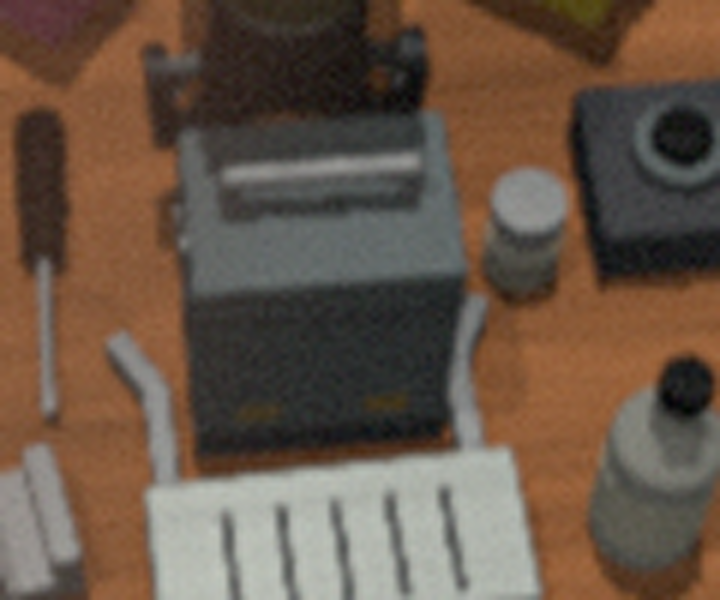

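Call:
servo_tool --increments '[{"x":0.12,"y":-0.03,"z":0,"ax":0,"ay":0,"az":0.03,"claw":0.2},{"x":0.12,"y":-0.03,"z":0,"ax":0,"ay":0,"az":0.03,"claw":0.2},{"x":0.12,"y":-0.03,"z":0,"ax":0,"ay":0,"az":0.03,"claw":0.2},{"x":0.12,"y":-0.02,"z":0,"ax":0,"ay":0,"az":0.03,"claw":0.2},{"x":0.12,"y":-0.02,"z":0,"ax":0,"ay":0,"az":0.03,"claw":0.2}]'

```text
clock: 6.8
tcp_pos: [0.5526, 0.0592, 0.0259]
orientation: [-0.005, -0.012, 1.0, 0.0]
wrist_force: [-6.4, 0.3, -3.5]
finger_gap: 0.0686
```

Call:
servo_tool --increments '[{"x":0.12,"y":-0.01,"z":0,"ax":0,"ay":0,"az":0.03,"claw":0.2},{"x":0.12,"y":-0.01,"z":0,"ax":0,"ay":0,"az":0.03,"claw":0.2},{"x":0.12,"y":0,"z":0,"ax":0,"ay":0,"az":0.03,"claw":0.2},{"x":0.12,"y":0,"z":0,"ax":0,"ay":0,"az":0.03,"claw":0.2},{"x":0.05,"y":0,"z":0,"ax":0,"ay":0,"az":0,"claw":0.2}]'

```text
clock: 7.3
tcp_pos: [0.5663, 0.0585, 0.0259]
orientation: [-0.005, -0.02, 1.0, -0.0]
wrist_force: [-7.7, -0.8, -2.3]
finger_gap: 0.0687
```

```bash
python3 look.py 9
python3 - <<'E'
import cv2,numpy as np
a=cv2.imread("pics/fs9.png"); b=cv2.imread("pics/ft9.png")
cv2.imwrite("pics/z9.png",np.hstack([cv2.resize(a[200:300,310:380],(420,600),interpolation=2),cv2.resize(b[105:205,265:328],(378,600),interpolation=2)]))
E
```

```text
clock 7.4
tcp_pos [0.5665 0.0585 0.026 ]
orientation [-0.0047 -0.02    0.9998 -0.    ]
wrist_force [-6.1223 -0.2902 -3.1105]
finger_gap 0.068
```

View pics/z9.png

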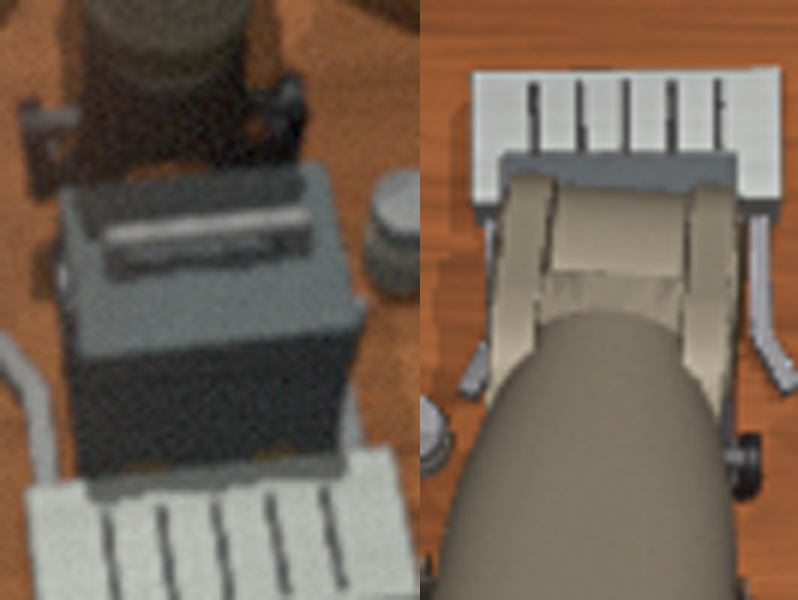

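Call:
servo_tool --increments '[{"x":0.1,"y":0,"z":0,"ax":0,"ay":0,"az":0.01,"claw":0.2},{"x":0.05,"y":0,"z":0,"ax":0,"ay":0,"az":0,"claw":0.2},{"x":0.05,"y":0,"z":0,"ax":0,"ay":0,"az":0,"claw":0.2}]'

```text
clock: 7.7
tcp_pos: [0.5709, 0.0586, 0.0259]
orientation: [-0.005, -0.021, 1.0, 0.0]
wrist_force: [-6.8, 0.5, -2.9]
finger_gap: 0.0682
```

Call:
servo_tool --increments '[{"x":0.05,"y":0,"z":0,"ax":0,"ay":0,"az":0,"claw":0.2},{"x":0.05,"y":0,"z":0,"ax":0,"ay":0,"az":0,"claw":0.2}]'

```text
clock: 7.9
tcp_pos: [0.5711, 0.0587, 0.0258]
orientation: [-0.007, -0.021, 1.0, 0.0]
wrist_force: [-15.6, -1.5, 5.0]
finger_gap: 0.0688
```

Call:
servo_tool --increments '[{"x":0.05,"y":0,"z":0,"ax":0,"ay":0,"az":0,"claw":0.2},{"x":0.05,"y":0,"z":0,"ax":0,"ay":0,"az":0,"claw":0.2}]'

```text
clock: 8.1
tcp_pos: [0.5712, 0.0587, 0.0258]
orientation: [-0.009, -0.021, 1.0, 0.0]
wrist_force: [-22.0, -0.9, 10.5]
finger_gap: 0.0681
```

Call:
servo_tool --increments '[{"x":0.05,"y":0,"z":0,"ax":0,"ay":0,"az":0,"claw":0.2},{"x":0,"y":0,"z":0,"ax":0,"ay":0,"az":0,"claw":0.2}]'

```text
clock: 8.3
tcp_pos: [0.5712, 0.0587, 0.0258]
orientation: [-0.011, -0.021, 1.0, -0.0]
wrist_force: [-22.6, -1.8, 12.9]
finger_gap: 0.0683
```

```bash
python3 look.py 10
python3 - <<'E'
import cv2,numpy as np
a=cv2.imread("pics/fs10.png"); b=cv2.imread("pics/ft10.png")
cv2.imwrite("pics/z10.png",np.hstack([cv2.resize(a[200:300,310:380],(420,600),interpolation=2),cv2.resize(b[105:205,265:328],(378,600),interpolation=2)]))
E
```

```text
clock 8.4
tcp_pos [0.5712 0.0587 0.0258]
orientation [-0.0104 -0.0208  0.9997 -0.    ]
wrist_force [-22.6389  -0.9698  12.1145]
finger_gap 0.0687
```

View pics/z10.png

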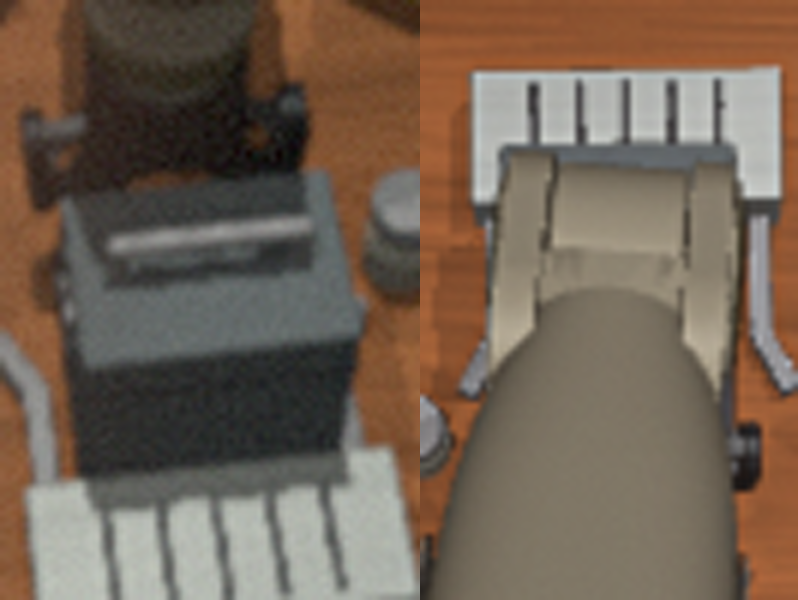

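Run:
```python
import cv2,numpy as np
a=cv2.imread("pics/fs10.png")
c=cv2.resize(a[262:292,308:383],(800,320),interpolation=cv2.INTER_NEAREST)
c=cv2.convertScaleAbs(c,alpha=1.8,beta=10); cv2.imwrite("pics/zz10.png",c)
from h import *
print(env.get_state()["ft_torque"])
```

```text
[-0.33201504  4.36774024  0.03253185]
```

View pics/zz10.png

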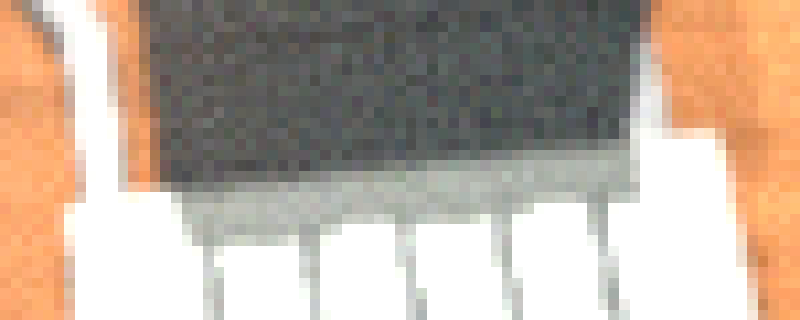

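Call:
servo_tool --increments '[{"x":-0.3,"y":0,"z":0,"ax":0,"ay":0,"az":0,"claw":0.2},{"x":-0.4,"y":0,"z":0,"ax":0,"ay":0,"az":0,"claw":0.2},{"x":-0.6,"y":0,"z":0,"ax":0,"ay":0,"az":0,"claw":0.2},{"x":-0.6,"y":0,"z":0.1,"ax":0,"ay":0,"az":0,"claw":0.2},{"x":-0.3,"y":0,"z":0.6,"ax":0,"ay":0,"az":0,"claw":0.2}]'

```text
clock: 8.9
tcp_pos: [0.525, 0.0586, 0.0447]
orientation: [-0.001, -0.021, 1.0, 0.0]
wrist_force: [-0.7, 0.5, 0.7]
finger_gap: 0.0687
```

Call:
servo_tool --increments '[{"x":0,"y":0,"z":1,"ax":0,"ay":0,"az":0,"claw":0.6},{"x":0,"y":0,"z":1,"ax":0,"ay":0,"az":0,"claw":1},{"x":0,"y":0,"z":1,"ax":0,"ay":0,"az":0,"claw":1},{"x":0,"y":0,"z":1,"ax":0,"ay":0,"az":0,"claw":1},{"x":0,"y":0,"z":1,"ax":0,"ay":0,"az":0,"claw":1}]'

```text
clock: 9.4
tcp_pos: [0.5278, 0.0585, 0.1724]
orientation: [0.001, -0.021, 1.0, -0.0]
wrist_force: [0.7, -0.2, -0.5]
finger_gap: 0.0002
```

Call:
servo_tool --increments '[{"x":0,"y":0,"z":1,"ax":0,"ay":0,"az":0,"claw":1},{"x":0,"y":0,"z":1,"ax":0,"ay":0,"az":0,"claw":1},{"x":0,"y":0.4,"z":1,"ax":0,"ay":0,"az":0,"claw":1},{"x":0.3,"y":0.8,"z":0.6,"ax":0,"ay":0,"az":0,"claw":1},{"x":0.3,"y":1,"z":0,"ax":0,"ay":0,"az":0,"claw":1}]'

```text
clock: 9.9
tcp_pos: [0.5443, 0.1136, 0.2644]
orientation: [0.004, -0.02, 1.0, 0.0]
wrist_force: [0.2, 0.4, -0.1]
finger_gap: 0.0001
```

Call:
servo_tool --increments '[{"x":0.2,"y":1,"z":0,"ax":0,"ay":0,"az":0,"claw":1},{"x":0.2,"y":1,"z":0,"ax":0,"ay":0,"az":0,"claw":1},{"x":0.2,"y":1,"z":0,"ax":0,"ay":0,"az":0,"claw":1},{"x":0.2,"y":1,"z":0,"ax":0,"ay":0,"az":0,"claw":1},{"x":0,"y":0.5,"z":0,"ax":0,"ay":0,"az":0,"claw":1}]'

```text
clock: 10.4
tcp_pos: [0.5629, 0.2279, 0.2609]
orientation: [0.001, -0.021, 1.0, 0.0]
wrist_force: [-0.0, -1.3, -0.5]
finger_gap: -0.0
```

```bash
python3 look.py 11
```

```text
clock 10.5
tcp_pos [0.5622 0.2274 0.2608]
orientation [ 3.000e-04 -2.190e-02  9.998e-01  1.000e-04]
wrist_force [ 0.3217 -0.511  -0.4244]
finger_gap 0.0002
```

View pics/L11.png

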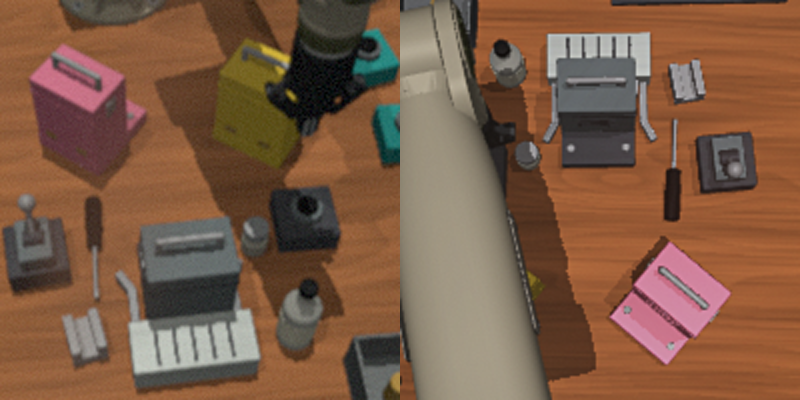

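Run:
```python
import cv2,numpy as np
b=cv2.imread("pics/ft11.png")
cv2.imwrite("pics/y11.png",cv2.resize(b[108:188,265:340],(562,600),interpolation=2))
```

```text
(no output)
```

View pics/y11.png

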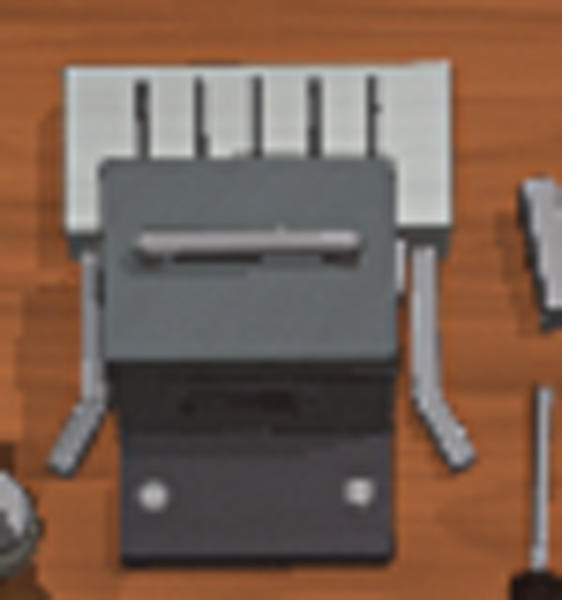

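Run:
```python
from h import *
y=lambda u,v,h:np.round(ray("top",265+u/7.5,108+v/7.5,h),4)
print("top back",y(101,160,.165),y(394,158,.165),"front",y(106,360,.165),y(396,358,.165))
print("foot edge",y(123,556,.028),y(392,552,.028))
print("block back",y(66,67,.055),y(451,62,.055),"front",y(69,231,.055),y(450,227,.055))
# button scan: scene/top pixel least squares
A=[];bb=[]
for n,(u,v) in {"top":(200+113/3,100+253/3),"scene":(240+541/3.3,120+308/3)}.items():
    c=env.calibration(n);P=np.array(c["K"])@np.array(c["world_to_cam"])[:3]
    for w,r in ((u,0),(v,1)):
        e=w*P[2]-P[r];A.append(e[:3]);bb.append(-e[3])
print(np.linalg.lstsq(np.array(A),np.array(bb),rcond=None)[0])
```

```text
top back [0.7178 0.1253 0.165 ] [0.7222 0.0068 0.165 ] front [0.6349 0.1203 0.165 ] [0.639 0.004 0.165]
foot edge [0.5809 0.1185 0.028 ] [0.5859 0.0016 0.028 ]
block back [0.7921 0.1493 0.055 ] [ 0.7996 -0.0187  0.055 ] front [0.7184 0.1453 0.055 ] [ 0.7251 -0.0198  0.055 ]
[0.56443521 0.25725503 0.05856314]
```

Call:
servo_tool --increments '[{"x":0.1,"y":0.7,"z":0,"ax":0,"ay":0,"az":0,"claw":1},{"x":0,"y":0.5,"z":-0.6,"ax":0,"ay":0,"az":0,"claw":1},{"x":0,"y":0,"z":-1,"ax":0,"ay":0,"az":0,"claw":1},{"x":0,"y":0,"z":-1,"ax":0,"ay":0,"az":0,"claw":1},{"x":0,"y":0,"z":-1,"ax":0,"ay":0,"az":0,"claw":1}]'

```text
clock: 11.0
tcp_pos: [0.5649, 0.2558, 0.1703]
orientation: [0.0, -0.02, 1.0, 0.0]
wrist_force: [-0.6, 0.2, 0.5]
finger_gap: 0.0003
```

Call:
servo_tool --increments '[{"x":0,"y":0,"z":-1,"ax":0,"ay":0,"az":0,"claw":1},{"x":0,"y":0,"z":-0.8,"ax":0,"ay":0,"az":0,"claw":1},{"x":0,"y":0,"z":0,"ax":0,"ay":0,"az":0,"claw":1},{"x":0,"y":0,"z":0,"ax":0,"ay":0,"az":0,"claw":1}]'

```text
clock: 11.4
tcp_pos: [0.5648, 0.2557, 0.1261]
orientation: [-0.0, -0.02, 1.0, -0.0]
wrist_force: [0.2, -0.1, -0.9]
finger_gap: -0.0001
```

```bash
python3 look.py 12
python3 - <<'E'
import cv2
a=cv2.imread("pics/fs12.png"); cv2.imwrite("pics/z12.png",cv2.resize(a[170:270,350:450],(600,600),interpolation=2))
E
```

```text
clock 11.5
tcp_pos [0.5657 0.2562 0.1275]
orientation [ 1.200e-03 -2.050e-02  9.998e-01  4.000e-04]
wrist_force [0.6173 0.5293 0.2327]
finger_gap -0.0
```

View pics/z12.png

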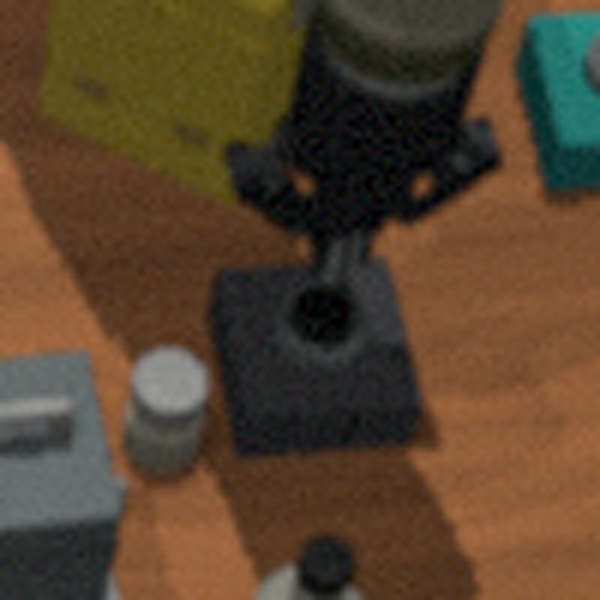

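Run:
```python
from h import *
for p in [(.5657,.2562,.1105),(.5645,.257,.06)]: print(proj("scene",p),proj("top",p))
```

```text
[405.62947795 213.40058724] [235.25996979 180.78093388]
[403.23167861 222.46186242] [237.22698078 184.13887301]
```

Call:
servo_tool --increments '[{"x":-0.05,"y":0.03,"z":-0.7,"ax":0,"ay":0,"az":0,"claw":1},{"x":0,"y":0,"z":-0.6,"ax":0,"ay":0,"az":0,"claw":1},{"x":0,"y":0,"z":-0.2,"ax":0,"ay":0,"az":0,"claw":1},{"x":0,"y":0,"z":-0.15,"ax":0,"ay":0,"az":0,"claw":1},{"x":0,"y":0,"z":-0.1,"ax":0,"ay":0,"az":0,"claw":1}]'

```text
clock: 12.0
tcp_pos: [0.5641, 0.257, 0.083]
orientation: [0.001, -0.021, 1.0, 0.0]
wrist_force: [-0.5, -1.0, 3.2]
finger_gap: 0.0
```

Call:
servo_tool --increments '[{"x":0,"y":0,"z":-0.1,"ax":0,"ay":0,"az":0,"claw":1},{"x":0,"y":0,"z":-0.1,"ax":0,"ay":0,"az":0,"claw":1}]'

```text
clock: 12.2
tcp_pos: [0.5641, 0.257, 0.0781]
orientation: [0.001, -0.021, 1.0, 0.0]
wrist_force: [-0.6, -0.1, 5.4]
finger_gap: 0.0002
```

Contact with the button and 5.4 N so far; I'll press on to the hard stop.

Call:
servo_tool --increments '[{"x":0,"y":0,"z":-0.08,"ax":0,"ay":0,"az":0,"claw":1},{"x":0,"y":0,"z":-0.08,"ax":0,"ay":0,"az":0,"claw":1}]'

```text
clock: 12.4
tcp_pos: [0.5642, 0.257, 0.0775]
orientation: [0.002, -0.021, 1.0, 0.0]
wrist_force: [-11.7, -5.0, 36.1]
finger_gap: -0.0003
```

Call:
servo_tool --increments '[{"x":0,"y":0,"z":-0.05,"ax":0,"ay":0,"az":0,"claw":1},{"x":0,"y":0,"z":0,"ax":0,"ay":0,"az":0,"claw":1}]'

```text
clock: 12.6
tcp_pos: [0.5642, 0.2571, 0.0776]
orientation: [0.002, -0.021, 1.0, 0.0]
wrist_force: [-10.0, -3.9, 31.6]
finger_gap: 0.0002
```

Call:
servo_tool --increments '[{"x":0,"y":0,"z":0.3,"ax":0,"ay":0,"az":0,"claw":1},{"x":0,"y":0,"z":0.6,"ax":0,"ay":0,"az":0,"claw":1},{"x":0,"y":0,"z":1,"ax":0,"ay":0,"az":0,"claw":1},{"x":0,"y":0,"z":1,"ax":0,"ay":0,"az":0,"claw":1},{"x":0,"y":0,"z":1,"ax":0,"ay":0,"az":0,"claw":1}]'

```text
clock: 13.1
tcp_pos: [0.5635, 0.2568, 0.1702]
orientation: [0.0, -0.021, 1.0, 0.0]
wrist_force: [0.5, -0.1, -0.4]
finger_gap: 0.0002
```

Call:
servo_tool --increments '[{"x":0,"y":0,"z":1,"ax":0,"ay":0,"az":0,"claw":1},{"x":0,"y":0,"z":1,"ax":0,"ay":0,"az":0,"claw":1},{"x":0,"y":0,"z":0,"ax":0,"ay":0,"az":0,"claw":1},{"x":0,"y":0,"z":0,"ax":0,"ay":0,"az":0,"claw":1}]'

```text
clock: 13.5
tcp_pos: [0.5639, 0.257, 0.2197]
orientation: [0.001, -0.021, 1.0, 0.0]
wrist_force: [0.5, 0.4, 0.2]
finger_gap: 0.0003
```

```bash
python3 look.py 13
```

```text
clock 13.6
tcp_pos [0.5629 0.2566 0.218 ]
orientation [-9.000e-04 -2.070e-02  9.998e-01 -2.000e-04]
wrist_force [0.7341 0.2959 0.1369]
finger_gap 0.0001
```

View pics/fs13.png

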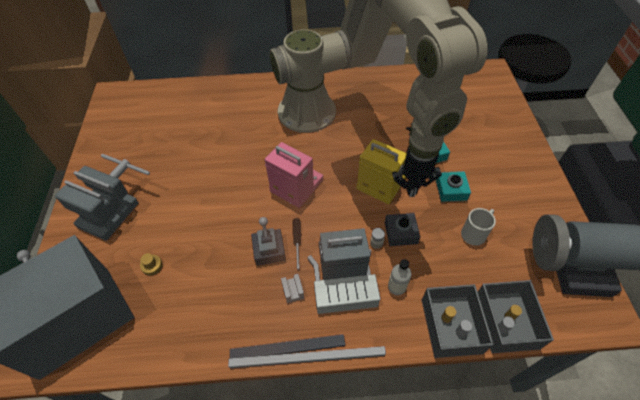

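View pics/L13.png

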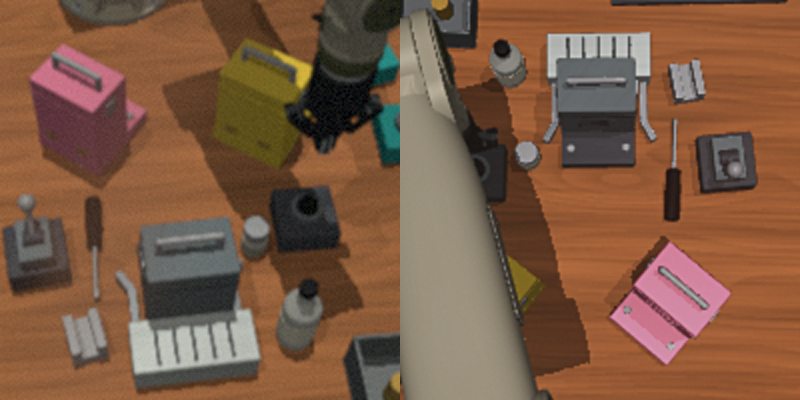

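The box is still home against the stop, the bystanders are where they stood, and the arm is clear. I'm handing in.

```bash
python3 -c "
from workcell import env
print(env.hand_in())"
```

```text
the job is handed in; nothing more can be done
None
```

I pushed the battery box at its foot edge, with the fingertips about 9 mm above the bench, straight into the dock. After that I pressed the charging button with the fingers shut, let go and raised the arm clear. The job was handed in at about 13.6 s.

- **Box home:** the push force rose from about 7 N to 22 N and the box stopped moving. In the pictures its back meets the edge of the dock block to within about 0.5 pixel. Measured from above, the back is at x ≈ 0.720 and the stop at about 0.722. That 2 mm difference is within the camera calibration error. The box and the dock are both turned by about 2.4°.
- **Position in the guides:** the box sits about 3 mm nearer the left guide by that same measurement.
- **Button:** after contact the fingers went down roughly 6 mm to a hard stop. The wrist force there peaked at about 36 N, more than was needed. It went back to zero when I let go. I did not measure the button's return on its own; the last scene picture shows nothing touching it.
- **Everything else:** in the last pictures the lever, jar, screwdriver, bottle, vee block and look-alike parts were where they started. This was judged by eye, and the top view of the button post and yellow box was partly hidden by the arm.

My first batch of move calls was refused for missing keys, and nothing moved then.

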